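# Cure the glued puppet limbs and pack them in the touring case

### The arm

A 7-joint arm with a two-finger parallel gripper is mounted at the origin on the work surface. World frame = base frame: x ahead of the robot, y to its left, z up, the work surface at z = 0. Lengths are in m, angles in rad, forces in N, time in s.
With the tool pointing down it reaches from about 0.35 to 0.9 m from the base axis. Payload 7.2 kg.
Tool frame: the origin (TCP) lies midway between the tips of the shut fingers; the grasp point (between the pads) lies 19 mm behind it; z points along the fingers, y is the line along which they close (so a half turn about z gives the same grasp; the last joint's range is limited). The gripper opens to 88 mm and grips with 3 to 60 N. Pads are 20 mm wide; open, the fingers measure 115 mm over their backs; the gripper's body (75 mm by 178 mm) begins 61 mm behind the grasp point.
Start: joints at [1.078, 0.411, -0.013, 1.596, 0.006, 1.134, -0.082], TCP at [0.258, -0.569, 0.223] pointing down, gripper open.
Joint ranges: [-2.95, 2.95], [-0.29, 1.99], [-1.47, 1.44], [0.14, 2.54], [-1.03, 4.17], [0.13, 1.85], [-2.86, 2.86]. Speed limits (rad/s): [2.39, 2.39, 3.01, 3.01, 3.14, 3.14, 3.14].

### API

Orientations are given as a unit quaternion [x, y, z, w].
In Python, from rig import ctrl gives the robot as it stands. The module is installed in compiled form; this text tells all that it offers.
- The arm moves only by the tool step_arm, never from a script. Its arguments are lists of equal length, an entry for each row: "offset": the shift along the tool's x, y, z in units of 0.2 m (1.0 is 0.2 m), a list of three; "rotation": the turn, a rotation vector about the tool's x, y, z in units of 90 degrees (1.0 is 90 degrees), a list of three; "gripper": the opening, from 0 (shut) to 1 (fully open). A call has 1 to 12 rows; each row shifts and turns the commanded pose from where the row before left it, along the tool's axes as they then stand; what a row does not reach is not made up. A row lasts 1/8 s, in which the tool goes at most 62.5 mm and 10.7 degrees, less where a joint would pass 70% of its speed; a pose out of reach is approached as far as the arm can. A call with a number of a shift or a turn outside -1 to 1 is refused whole. A call with a gripper value outside its range is refused whole. The fingers move at their own pace and stop on an object; "newtons" is the grip in N (left out, the last holds). Time passes only in rows, so rows that do not move let the fingers close. It gives the time, the measured TCP pose, the force, the opening and the grip force at its end, in the units of the state.
- ctrl.sense(): the state, without advancing time (a new reading comes with each control period).
- ctrl.grab_frame(name): name is "scene" or "top"; returns the picture (384x512x3 uint8, blue, green, red); there is no depth.
- ctrl.get_calibration(name): a dict with "vertical_fov" (degrees; the focal length in pixels is half the picture's height over the tangent of half this angle, whatever the lens; pixels are square), "cx", "cy" (the principal point, pixels), "rvec" (rotation vector, rad) and "tvec" (3), from world to camera coordinates, as OpenCV has them. Camera axes: x right, y down, z forward; pixel columns grow to the right and rows downward; lengths in m; the calibration is good to about 2 mm. A picture is of the moment at which its call begins. get_calibration takes no time and is no camera call.
- ctrl.hand_in(): hands the job in; it is judged then, once.
The state is a dict: "t": time; "q": joint angles; "qvel": joint speeds; "joint_torque": joint torques, N m; "eef_pos": TCP position; "orientation": TCP orientation; "contact_force": force on the tool from outside, world axes, zero at the start; "moment": the same for the moment, N m; "gripper_width": finger opening in m; "finger_force": force on a finger pad.
Only numpy, scipy, OpenCV 4.12 (cv2) and the standard library are available. Lean on these libraries where they do the work, as an engineer would, in place of code of your own. Each camera call takes 0.05 s, during which the arm holds its last target. There are 200 camera calls.

### The job

Get the touring case ready first: swing its lid right back, flip up the stay on its right-hand side as far as it goes, and ease the lid down until it rests on the stay. Then lay all the glued puppet limbs flat, none on top of another, on the base plate in front of the curing lamp, squeeze the lamp's trigger fully for two seconds and let it go, and pack the limbs in the case, inside its walls, leaving the lid propped on its stay. Leave the other things on the bench where they are.

Things in the scene. Friction and masses are not known exactly. Their poses are not given: they have to be found in the camera images.
- forearm_mid (a point): Centre of a limewood puppet forearm, lying flat on its side, half-way up (about 14 mm over what it lies on); x along its length. About 135 mm long: a straight rounded shaft 28 x 28 mm from 45 mm behind to 33 mm ahead of this point, to be gripped at its middle across y, then a flat open hand 40 mm wide and 16 mm thick at the +x end. 50 to 100 g. Absent in some starts.
- shin_mid (a point): Centre of a limewood puppet lower leg, lying flat on its side, half-way up (about 14 mm over what it lies on); x along its length. About 135 mm long: a straight rounded shin 30 x 30 mm from 55 mm behind to 32 mm ahead of this point, to be gripped at its middle across y, and a dark shoe at the +x end that reaches 36 mm to the +y side. 70 to 140 g. Absent in some starts.
- upperarm_mid (a point): Centre of a limewood puppet upper arm, lying flat on its side, half-way up (about 14 mm over what it lies on); x along its length. About 125 mm long: a straight rounded bar 27 x 27 mm with a round knuckle at each end, to be gripped at its middle across y. 40 to 85 g. Absent in some starts.
- case_floor (a point): Middle of the inner floor of the open-topped touring case, plywood with aluminium edges, fixed to the bench: outside 180 mm (x) by 290 mm (y) by 70 mm high, walls and floor 7 mm thick, clear inside 166 x 276 mm, 63 mm deep. Its x points from the front of the case (the side nearer the robot) to the hinge at the rear, y to its left, z up.
- lid (a joint): Angle of the case's lid about the hinge along its rear upper edge: 0 shut, 1.78 swung right back against its stop, where it stays put by its own weight (it is balanced at about 1.6; let go below that it drops). Resting on the raised stay it reads about 1.46. Lid 180 x 290 x 10 mm, 0.6 kg; about 3 N at the handle lifts it.
- lid_hinge (a point): Middle of the lid's hinge line, on the rear upper edge of the case, 80 mm above the bench; it turns with the lid. With the lid shut its x points from front to rear and its y along the hinge line, to the case's left. The lid's underside lies 10 mm below it when shut.
- lid_handle (a point): Middle of the lid's bail handle: a round steel bar 12 mm thick, parallel to the hinge, 120 mm long, with its axis 45 mm beyond the lid's front edge in the plane of the lid, 225 mm from the hinge line and 6 mm below it when shut. It may turn in the fingers, so it can be pinched from above, with the fingers before and behind it, through the whole swing.
- stay (a joint): Angle of the lid's stay: 0 folded level along the outside of the case's right wall, pointing rearward; 0.70 flipped up against its stop. Its pivot is stiff (0.16 N m, about 1 N at the grip), so it stays where it is left. When it is up and the lid is lowered, a steel catch plate on the lid's right edge comes to rest on the end of the stay.
- stay_hinge (a point): Pivot of the stay, 11 mm outside the case's right (-y) wall, 145 mm ahead of the lid's hinge line and 22 mm below it. It turns with the stay: x points along the stay, y to the case's left, along the pivot.
- stay_grip (a point): Middle of the stay's grip: the rod (10 mm thick, 158 mm long) is bent at its end, outward to the right and parallel to the pivot, and carries a rubber sleeve 16 mm thick and 52 mm long; this is the sleeve's middle, 158 mm from the pivot and 57 mm out to the right of the rod. It may turn in the fingers: pinch from above, fingers before and behind it.
- plate_mid (a point): Middle of the part of the fixed curing station's steel base plate where limbs are laid, on its top, 12 mm above the bench. x away from the robot, y left, z up. The plate reaches 70 mm either way along x and 120 mm to the left; on the right the lamp's front end begins at y = -170 mm, 35 to 95 mm above the plate. Limbs are in the lamp's light with centres within 60 mm along x and 115 mm along y.
- trigger (a joint): Angle of the lamp's sprung trigger: 0 released, 0.33 squeezed against its stop; over 0.24 counts as fully squeezed. About 8 N at the trigger pad squeezes it home; it springs back when released.
- trigger_pad (a point): Point on the trigger's front face where it is pressed. Axes, trigger released: y along the lamp's barrel towards the plate, dipping 20 degrees; x opposite to the handgrip; z up, 20 degrees off vertical. The handgrip's back face lies 65 mm from here along -y. Squeeze from above: one finger here, the other on the handgrip's back; the pad moves about 12 mm towards the handgrip.
- lamp_grip (a point): Middle of the handgrip of the pistol-shaped curing lamp, which is clamped on its side to a column at the right-hand end of the base plate, barrel pointing left at the plate, trigger on the left of the handgrip. The handgrip is a bar 105 mm long pointing to the robot (-x), 32 mm wide along the barrel, 30 mm thick. Fixed; axes as plate_mid.
- screwdriver: Bystander: screwdriver, 160 mm, lying flat, leave it alone; origin at its underside.
- brush: Bystander: flat brush, 160 mm, lying flat; leave it alone.
- glue: Bystander: small glue bottle, 44 mm across, 95 mm tall; leave it alone.
- spool: Bystander: wooden cord spool, 56 mm across, 52 mm tall; leave it alone.
- sander: Bystander: cork sanding block, 90 x 50 x 30 mm; leave it alone.
- pot: Bystander: white china pot, 72 mm across, 85 mm tall; leave it alone.
Things that resemble listed ones, but are neither listed nor needed, are in the scene too. Leave any purple or turquoise look-alike of the part that bears shin_mid alone.

How it is judged:
On the way, in this order (a step that is already met when the one before it is completed fails the run):
1. the lid rests on the raised stay (value of joint lid between 1.39 and 1.52 rad and value of joint stay above 0.63 rad and velocity of joint lid between -0.05 and 0.05 rad/s), for 0.5 s.
2. all limbs lie on the base plate in front of the lamp and the trigger is squeezed fully for a good second (x of forearm_mid in the frame of plate_mid between -0.06 and 0.06 m and y of forearm_mid in the frame of plate_mid between -0.115 and 0.115 m and z of forearm_mid in the frame of plate_mid between 0.005 and 0.028 m and x of shin_mid in the frame of plate_mid between -0.06 and 0.06 m and y of shin_mid in the frame of plate_mid between -0.115 and 0.115 m and z of shin_mid in the frame of plate_mid between 0.005 and 0.028 m and x of upperarm_mid in the frame of plate_mid between -0.06 and 0.06 m and y of upperarm_mid in the frame of plate_mid between -0.115 and 0.115 m and z of upperarm_mid in the frame of plate_mid between 0.005 and 0.028 m and value of joint trigger above 0.24 rad), for 1.2 s.
3. the trigger has been let go and has sprung back (value of joint trigger below 0.05 rad), for 0.2 s.
At the end, for the whole second after the job is handed in: Every limb present lies at rest inside the case, its centre within the walls and below the rim (under 55 mm above the case's floor); the lid rests on the raised stay (lid 1.39 to 1.52 rad, stay over 0.63 rad); the trigger has sprung back (under 0.05 rad) (x of forearm_mid in the frame of case_floor between -0.083 and 0.083 m and y of forearm_mid in the frame of case_floor between -0.14 and 0.14 m and z of forearm_mid in the frame of case_floor between 0.005 and 0.055 m and x of shin_mid in the frame of case_floor between -0.083 and 0.083 m and y of shin_mid in the frame of case_floor between -0.14 and 0.14 m and z of shin_mid in the frame of case_floor between 0.005 and 0.055 m and x of upperarm_mid in the frame of case_floor between -0.083 and 0.083 m and y of upperarm_mid in the frame of case_floor between -0.14 and 0.14 m and z of upperarm_mid in the frame of case_floor between 0.005 and 0.055 m and linear speed of each of forearm, shin, upperarm below 0.03 m/s and value of joint lid between 1.39 and 1.52 rad and value of joint stay above 0.63 rad and value of joint trigger below 0.05 rad); the robot touches nothing.
It fails at once if one of the other things on the bench is shifted by more than 40 mm (distance of any of screwdriver, brush, glue, spool, sander, pot from where it was at the start of the episode above 0.04 m).
Of forearm, shin, upperarm only 2 to 3 are there at a start; the rules pass over those that are not, and their reading is None.
At some moment in a run one of forearm, shin, upperarm may be knocked a few centimetres aside while the robot is not near it.
Once in a run the grip may slacken for a moment while it holds something.
It also fails if it takes over 210 s, if anything falls off the work surface, if the arm or the gripper's body presses on something with over 40 N, if the wrist force passes 120 N, or if a joint passes its speed limit or range.

## Working session

There is one attempt and no reset: what is moved stays moved. The work goes in short steps, Python scripts to look and compute and a tool call to move; the robot and the scene stay as the last step left them, time stands still between calls to the robot, and variables do not carry over. Pictures are saved under pics/ and viewed, at most 14 in all, crops included, and the job is handed in when it is done.

Besides the shell and the picture viewer there is one more tool, called after "Call:" as a command line: name --argument value ..., lists and objects as JSON in quotes. step_arm: Moves the arm, as the interface text tells. Its arguments: {"type":"object","properties":{"offset":{"type":"array","items":{"type":"array","items":{"type":"number","minimum":-1,"maximum":1}}},"rotation":{"type":"array","items":{"type":"array","items":{"type":"number","minimum":-1,"maximum":1}}},"gripper":{"type":"array","items":{"type":"number"}},"newtons":{"type":"number"}},"required":["offset","rotation","gripper"]}

```bash
mkdir -p pics; cat > h.py <<'E'
import numpy as np, cv2
from rig import ctrl
from scipy.spatial.transform import Rotation as R
def cal(n):
    c=ctrl.get_calibration(n); f=192/np.tan(np.radians(c["vertical_fov"])/2)
    K=np.array([[f,0,c["cx"]],[0,f,c["cy"]],[0,0,1.]])
    return K,cv2.Rodrigues(np.array(c["rvec"],float))[0],np.array(c["tvec"],float).ravel(),c
def ray(n,u,v):
    K,Rm,t,_=cal(n); return -Rm.T@t, Rm.T@np.linalg.inv(K)@np.array([u,v,1.])
def onz(n,u,v,z):
    o,d=ray(n,u,v); return o+d*(z-o[2])/d[2]
def proj(n,p):
    K,Rm,t,_=cal(n); x=K@(Rm@np.array(p,float)+t); return x[:2]/x[2]
def two(a,b):
    o1,d1=ray("scene",*a);o2,d2=ray("top",*b)
    s=np.linalg.lstsq(np.c_[d1,-d2],o2-o1,rcond=None)[0]
    p,q=o1+d1*s[0],o2+d2*s[1]; return (p+q)/2,np.linalg.norm(p-q)
def snap(n,name,scale=1.5,crop=None):
    f=ctrl.grab_frame(n); cv2.imwrite(f"pics/raw_{name}.png",f)
    if crop: f=f[crop[1]:crop[3],crop[0]:crop[2]]
    cv2.imwrite(f"pics/{name}.png",cv2.resize(f,None,fx=scale,fy=scale,interpolation=cv2.INTER_CUBIC))
def st():
    s=ctrl.sense(); print(s["t"],np.round(s["eef_pos"],4),np.round(s["orientation"],3),"w",s["gripper_width"],np.round(s["contact_force"],1)); return s
E
python3 - <<'E'
from h import *
s=st(); print(R.from_quat(s["orientation"]).as_matrix().round(3))
for n in("scene","top"):
    snap(n,n+"0"); print(cal(n)[3], -cal(n)[1].T@cal(n)[2])
E
```

```text
0.0 [ 0.2574 -0.569   0.2218] [ 0.978  0.211 -0.    -0.001] w 0.08803015717071146 [-0.   0.8  1. ]
[[ 0.911  0.412 -0.001]
 [ 0.412 -0.911  0.001]
 [-0.    -0.002 -1.   ]]
{'vertical_fov': 42.33649941846855, 'cx': 266.07352618262036, 'cy': 194.2914084777616, 'rvec': array([ 1.14782407,  2.51760724, -0.82083623]), 'tvec': array([ 0.40120485, -0.20437928,  1.551527  ])} [1.07546787 0.40697372 1.13477465]
{'vertical_fov': 47.6890467051448, 'cx': 260.1030495852468, 'cy': 194.30435419810942, 'rvec': array([ 2.13580561, -2.15969022,  0.16278185]), 'tvec': array([-0.08629995,  0.51817822,  1.45103802])} [ 0.30018817 -0.08336641  1.51142476]
```

View pics/scene0.png

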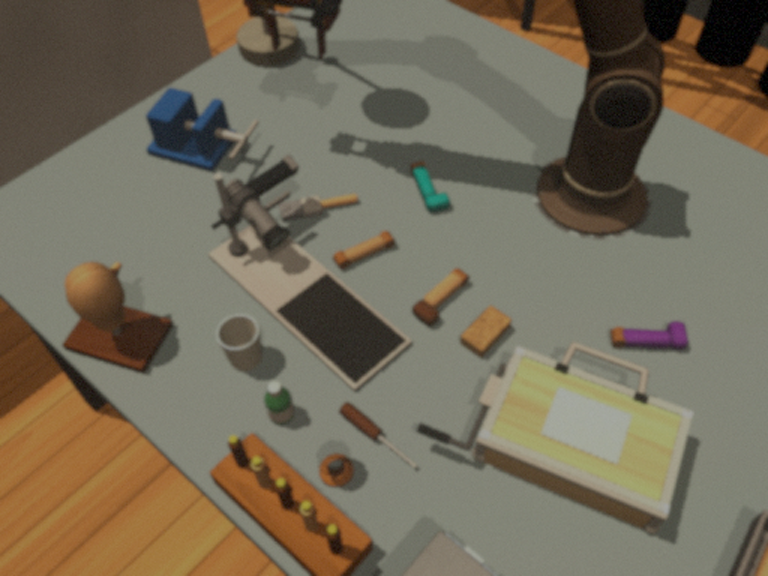

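View pics/top0.png

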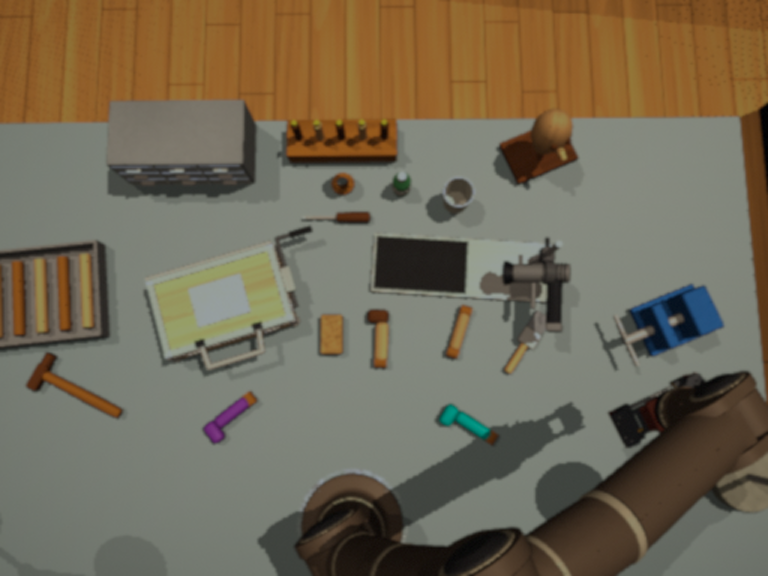

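Scene view (768 px scale): the lidded case is at (590,430), with its handle at (605,365) and stay grip at (433,433). The shin is at (440,295), a bar with two knuckles (upper arm) at (365,250), the plate at (310,310) and the lamp at (250,210). The top view shows the same things, with the case at (220,300), stay grip (300,233), shin (379,338) and upper arm (459,332). No forearm is visible.

```bash
python3 - <<'E'
from h import *
def T(u,v,z): return onz("top",u/1.5,v/1.5,z).round(4)
def S(u,v,z): return onz("scene",u/1.5,v/1.5,z).round(4)
print("lid T",[T(*p,.08) for p in((163,359),(297,320),(273,243),(147,291))])
print("lid S",[S(*p,.08) for p in((515,353),(691,411),(662,513),(484,437))])
print("handle T",T(204,361,.074),T(262,346,.074)," S",S(571,350,.074),S(645,376,.074))
print("staygrip T",T(290,236,.058),T(311,230,.058)," S",S(420,429,.058),S(447,437,.058))
print("shin T",T(381,364,.014),T(377,316,.014)," S",S(463,275,.014),S(426,312,.014))
print("upper T",T(454,353,.014),T(465,311,.014),"S",S(342,261,.014),S(390,240,.014))
print("plate T",[T(*p,.012) for p in((373,235),(371,291),(467,239),(465,296))],"S",[S(*p,.012) for p in((278,305),(333,274),(409,342),(356,384))])
print("lampgrip T",T(555,308,.08),T(554,328,.08))
f=cv2.imread("pics/raw_top0.png");g=cv2.imread("pics/raw_scene0.png")
a=cv2.resize(f[150:240,320:400],None,fx=5,fy=5,interpolation=2)
b=cv2.resize(g[100:190,130:210],None,fx=5,fy=5,interpolation=2)
cv2.imwrite("pics/lamp.png",np.hstack([a,b]))
E
```

```text
lid T [array([0.3673, 0.4059, 0.08  ]), array([0.4496, 0.1143, 0.08  ]), array([0.6237, 0.1697, 0.08  ]), array([0.5179, 0.4473, 0.08  ])]
lid S [array([0.4669, 0.1287, 0.08  ]), array([0.3725, 0.3995, 0.08  ]), array([0.5472, 0.4464, 0.08  ]), array([0.6206, 0.1811, 0.08  ])]
handle T [0.3622 0.3181 0.074 ] [0.3936 0.1916 0.074 ]  S [0.3975 0.1942 0.074 ] [0.3604 0.3126 0.074 ]
staygrip T [0.6446 0.1351 0.058 ] [0.6582 0.0873 0.058 ]  S [0.6664 0.0918 0.058 ] [0.6491 0.1326 0.058 ]
shin T [ 0.3534 -0.0694  0.014 ] [ 0.4638 -0.0612  0.014 ]  S [ 0.3529 -0.0643  0.014 ] [ 0.4642 -0.0628  0.014 ]
upper T [ 0.3766 -0.2369  0.014 ] [ 0.4732 -0.2648  0.014 ] S [ 0.4786 -0.2609  0.014 ] [ 0.3788 -0.2259  0.014 ]
plate T [array([ 0.6559, -0.0533,  0.012 ]), array([ 0.5226, -0.0477,  0.012 ]), array([ 0.6439, -0.2746,  0.012 ]), array([ 0.5085, -0.2661,  0.012 ])] S [array([ 0.6298, -0.2798,  0.012 ]), array([ 0.5116, -0.2532,  0.012 ]), array([ 0.5326, -0.0451,  0.012 ]), array([ 0.6565, -0.0585,  0.012 ])]
lampgrip T [ 0.47   -0.4564  0.08  ] [ 0.4257 -0.4521  0.08  ]
```

View pics/lamp.png

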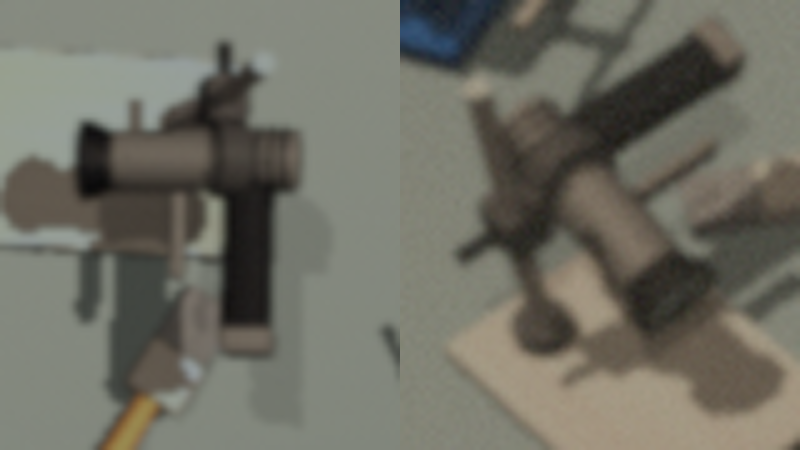

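The crop shows the lamp's black handgrip ending at (248,340) in its left half and (718,45) in its right half. The trigger is a thin bar at (178,195–280) and (640–715,190–148). I'll fit the case pose and triangulate the lamp.

```bash
cat >> h.py <<'E'
def plan(pos,yaw=None,tool=True):
    """how far to go: yaw = world yaw (deg) of tool x; offset in tool axes after turn, units"""
    s=ctrl.sense(); Rm=R.from_quat(s["orientation"]).as_matrix()
    y0=np.degrees(np.arctan2(Rm[1,0],Rm[0,0])); yaw=y0 if yaw is None else yaw
    d=np.array(pos)-s["eef_pos"]; t=np.radians(yaw)
    X=np.array([np.cos(t),np.sin(t),0]);Y=np.array([np.sin(t),-np.cos(t),0])
    o=np.array([d@X,d@Y,-d[2]])/.2
    tz=-((yaw-y0+180)%360-180)
    print("turn z units",round(tz/90,3),"offset units",o.round(3),"min rows",int(np.ceil(np.linalg.norm(o)*.2/.06)), "tilt",Rm[:,2].round(3))
E
python3 - <<'E'
from h import *
from scipy.optimize import least_squares
P=[(-.18,.145,0),(-.18,-.145,0),(0,-.145,0),(0,.145,0),(-.225,.06,-.006),(-.225,-.06,-.006),(.013,-.187,-.022),(.013,-.239,-.022)]
Tp=[(163,359),(297,320),(273,243),(147,291),(204,361),(262,346),(290,236),(311,230)]
Sp=[(691,411),(515,353),(484,437),(662,513),(645,376),(571,350),(447,437),(420,429)]
def w(x,p):
    c,s=np.cos(x[2]),np.sin(x[2]); return np.array([x[0]+c*p[0]-s*p[1],x[1]+s*p[0]+c*p[1],.08+p[2]])
def r(x): return np.concatenate([np.r_[proj("top",w(x,p))-np.array(a)/1.5,proj("scene",w(x,p))-np.array(b)/1.5] for p,a,b in zip(P,Tp,Sp)])
k=least_squares(r,[.57,.3,.29],loss="soft_l1",f_scale=2.); print(k.x,np.degrees(k.x[2]),k.fun.reshape(-1,4).round(1))
print("handle",w(k.x,(-.225,0,-.006)),"grip",w(k.x,(.013,-.213,-.022)),"floor",w(k.x,(-.09,0,-.073)))
t=lambda u,v:(320+u/5,150+v/5); s=lambda u,v:(130+(u-400)/5,100+v/5)
print("gripend",two(s(718,45),t(248,340)))
print("gripdark end",two(s(705,62),t(248,325)))
print("trig tip",two(s(715,148),t(178,285)),"trig base",two(s(640,190),t(178,195)))
print("barrel front",two(s(670,305),t(88,160)),"rear",two(s(535,120),t(298,160)))
plan((.45,-.1,.25),107); st()
E
```

```text
[0.58611554 0.31228321 0.2823404 ] 16.176913354005755 [[ 1.5 -1.7  0.6  0.6]
 [-2.6 -1.2  1.2 -4.7]
 [-1.  -0.8 -4.3 -0.3]
 [-0.9 -8.2  2.5  1. ]
 [ 3.2  2.7 -0.5 -3.1]
 [-0.2  2.1  1.6 -3.3]
 [-0.3 -1.7  0.8  1.4]
 [ 0.3 -2.  -1.4 -1.7]]
handle [0.37002418 0.24959728 0.074     ] grip [0.6579435  0.11133858 0.058     ] floor [0.499679   0.28720884 0.007     ]
gripend (array([ 0.42411313, -0.4430454 ,  0.11583805]), np.float64(0.0018615170220429727))
gripdark end (array([ 0.43430582, -0.44512492,  0.10849872]), np.float64(0.002557791558122224))
trig tip (array([ 0.46449042, -0.40717988,  0.08608444]), np.float64(0.0006058090372866869)) trig base (array([ 0.52238582, -0.40647375,  0.09872823]), np.float64(0.00045845471336057185))
barrel front (array([ 0.55284232, -0.35497274,  0.06544885]), np.float64(0.0014183496760198852)) rear (array([ 0.53836688, -0.47712158,  0.12101715]), np.float64(0.008697248474344312))
turn z units -0.918 offset units [ 1.961  1.607 -0.14 ] min rows 9 tilt [-0.001  0.001 -1.   ]
0.1 [ 0.2574 -0.569   0.2219] [ 0.978  0.211 -0.    -0.001] w 0.08791268274887944 [-0.  -1.2 -0.6]
```

Call:
step_arm --offset '[[0,0,-0.02],[0,0,-0.02],[0,0,-0.02],[0,0,-0.02],[0,0,-0.02],[0,0,-0.02],[0,0,0],[0,0,0]]' --rotation '[[0,0,-0.115],[0,0,-0.115],[0,0,-0.115],[0,0,-0.115],[0,0,-0.115],[0,0,-0.115],[0,0,-0.115],[0,0,-0.115]]' --gripper '[0.5,0.5,0.5,0.5,0.5,0.5,0.5,0.5]' --newtons 40

```text
t: 1.1
eef_pos: [0.2574, -0.5692, 0.2462]
orientation: [0.591, 0.806, 0.0, -0.0]
contact_force: [-0.4, 0.4, 0.0]
gripper_width: 0.0441
finger_force: 0.0
```

Call:
step_arm --offset '[[0.196,0.16,0],[0.196,0.16,0],[0.196,0.16,0],[0.196,0.16,0],[0.196,0.16,0],[0.196,0.16,0],[0.196,0.16,0],[0.196,0.16,0],[0.196,0.16,0],[0.196,0.16,0],[0,0,0]]' --rotation '[[0,0,0],[0,0,0],[0,0,0],[0,0,0],[0,0,0],[0,0,0],[0,0,0],[0,0,0],[0,0,0],[0,0,0],[0,0,0]]' --gripper '[0.5,0.5,0.5,0.5,0.5,0.5,0.5,0.5,0.5,0.5,0.5]'

```text
t: 2.48
eef_pos: [0.4488, -0.0967, 0.2467]
orientation: [0.591, 0.807, 0.001, -0.0]
contact_force: [0.2, -0.8, -1.5]
gripper_width: 0.044
finger_force: 0.0
```

```bash
python3 - <<'E'
from h import *
st(); plan((.376,.253,.20),106.5)
E
```

```text
2.475 [ 0.4488 -0.0967  0.2467] [ 0.591  0.807  0.001 -0.   ] w 0.044031459469399424 [ 0.2 -0.8 -1.5]
turn z units 0.011 offset units [1.78  0.148 0.234] min rows 7 tilt [ 0.001  0.001 -1.   ]
```

Call:
step_arm --offset '[[0.22,0.018,0.029],[0.22,0.018,0.029],[0.22,0.018,0.029],[0.22,0.018,0.029],[0.22,0.018,0.029],[0.22,0.018,0.029],[0.22,0.018,0.029],[0.22,0.018,0.029],[0,0,0]]' --rotation '[[0,0,0.011],[0,0,0],[0,0,0],[0,0,0],[0,0,0],[0,0,0],[0,0,0],[0,0,0],[0,0,0]]' --gripper '[0.5,0.5,0.5,0.5,0.5,0.5,0.5,0.5,0.5]'

```text
t: 3.6
eef_pos: [0.3759, 0.2473, 0.1998]
orientation: [0.599, 0.801, -0.0, -0.001]
contact_force: [-0.0, -0.2, 0.5]
gripper_width: 0.0438
finger_force: 0.0
```

```bash
python3 - <<'E'
from h import *
s=st()
f=ctrl.grab_frame("scene"); g=ctrl.grab_frame("top")
a=cv2.resize(f[190:350,290:490],None,fx=4,fy=4,interpolation=2)[:, :800]
cv2.imwrite("pics/a1.png",a); 
for z in(.074,):
  print("TCP px in crop", ((proj("scene",s["eef_pos"])-[290,190])*4).round(), "below at z=.055",((proj("scene",[*s["eef_pos"][:2],.055])-[290,190])*4).round())
E
```

```text
3.6 [0.3759 0.2473 0.1998] [ 0.599  0.801 -0.    -0.001] w 0.04382289180317014 [-0.  -0.2  0.5]
TCP px in crop [503.  85.] below at z=.055 [448. 214.]
```

View pics/a1.png

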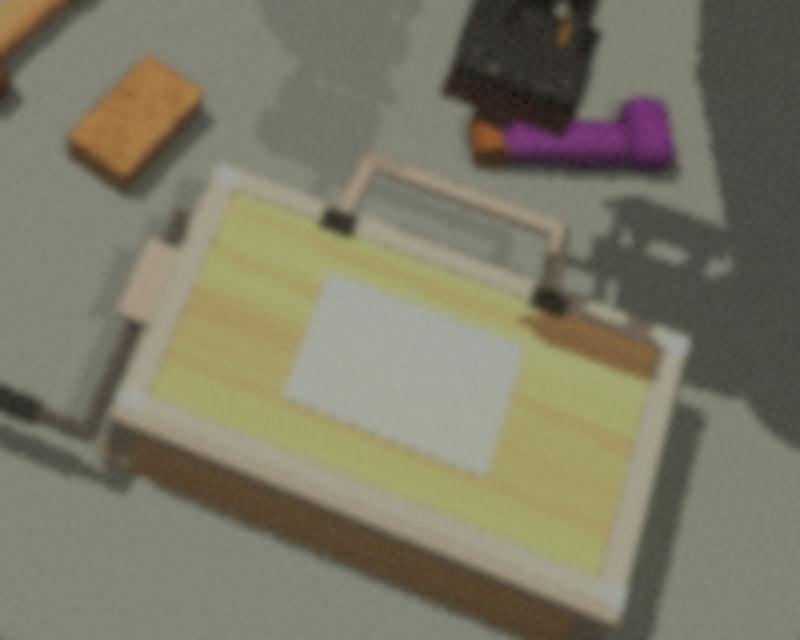

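The scene crop shows the fingers above the handle, whose ends are at (372,160) and (560,228) with its middle at (466,194).

```bash
python3 - <<'E'
from h import *
a,b,m=[onz("scene",290+u/4,190+v/4,.074) for u,v in((372,160),(560,228),(466,194))]
print(a,b,m,np.degrees(np.arctan2(-(b-a)[0],(b-a)[1])))
plan((m[0],m[1],.055))
E
```

```text
[0.38538626 0.19318583 0.074     ] [0.35129131 0.30731845 0.074     ] [0.36813711 0.25092722 0.074     ] 16.632516271179927
turn z units -0.0 offset units [ 0.044 -0.033  0.724] min rows 3 tilt [-0.001 -0.001 -1.   ]
```

Call:
step_arm --offset '[[0.03,-0.024,0.12],[0,0,0.15],[0,0,0.15],[0,0,0.15],[0,0,0.15],[0,0,0],[0,0,0],[0,0,0],[0,0,0]]' --rotation '[[0,0,0],[0,0,0],[0,0,0],[0,0,0],[0,0,0],[0,0,0],[0,0,0],[0,0,0],[0,0,0]]' --gripper '[0.5,0.5,0.5,0.5,0.5,0.5,0,0,0]' --newtons 40

```text
t: 4.82
eef_pos: [0.3712, 0.2499, 0.0571]
orientation: [0.601, 0.799, 0.001, 0.0]
contact_force: [-0.2, 0.1, 0.6]
gripper_width: 0.0175
finger_force: 0.0
```

Call:
step_arm --offset '[[0,0,0],[0,0,0],[0,0,0]]' --rotation '[[0,0,0],[0,0,0],[0,0,0]]' --gripper '[0,0,0]'

```text
t: 5.2
eef_pos: [0.3687, 0.249, 0.0566]
orientation: [0.601, 0.8, -0.002, -0.0]
contact_force: [-7.8, -3.0, 10.1]
gripper_width: 0.0108
finger_force: 40.0
```

```bash
python3 - <<'E'
from h import *
st()
e=np.linspace(0,1.74,25)-.0267; r=.2251/.2
print(np.c_[np.diff(-r*np.cos(e)),-np.diff(r*np.sin(e))].round(3).tolist())
E
```

```text
5.2 [0.3687 0.249  0.0566] [ 0.601  0.8   -0.002 -0.   ] w 0.010775285981472395 [-7.8 -3.  10.1]
[[0.001, -0.082], [0.007, -0.081], [0.013, -0.081], [0.018, -0.079], [0.024, -0.078], [0.03, -0.076], [0.035, -0.074], [0.04, -0.071], [0.045, -0.068], [0.05, -0.064], [0.055, -0.061], [0.059, -0.056], [0.063, -0.052], [0.066, -0.047], [0.07, -0.042], [0.073, -0.037], [0.075, -0.032], [0.077, -0.026], [0.079, -0.021], [0.08, -0.015], [0.081, -0.009], [0.082, -0.003], [0.082, 0.003], [0.081, 0.009]]
```

Call:
step_arm --offset '[[0,-0.008,-0.082],[0,0.007,-0.081],[0,0.013,-0.081],[0,0.018,-0.079],[0,0.024,-0.078],[0,0.03,-0.076],[0,0.035,-0.074],[0,0.04,-0.071],[0,0.045,-0.068],[0,0.05,-0.064],[0,0.055,-0.061],[0,0.059,-0.056]]' --rotation '[[0,0,0],[0,0,0],[0,0,0],[0,0,0],[0,0,0],[0,0,0],[0,0,0],[0,0,0],[0,0,0],[0,0,0],[0,0,0],[0,0,0]]' --gripper '[0,0,0,0,0,0,0,0,0,0,0,0]'

```text
t: 6.7
eef_pos: [0.4377, 0.2693, 0.2319]
orientation: [0.6, 0.8, -0.004, -0.001]
contact_force: [-18.8, -10.0, 17.2]
gripper_width: 0.0114
finger_force: 40.0
```

Call:
step_arm --offset '[[0,0.055,-0.059],[0,0.059,-0.054],[0,0.063,-0.047],[0,0.068,-0.042],[0,0.073,-0.037],[0,0.075,-0.032],[0,0.077,-0.026],[0,0.079,-0.021],[0,0.08,-0.015]]' --rotation '[[0,0,0],[0,0,0],[0,0,0],[0,0,0],[0,0,0],[0,0,0],[0,0,0],[0,0,0],[0,0,0]]' --gripper '[0,0,0,0,0,0,0,0,0]'

```text
t: 7.82
eef_pos: [0.5618, 0.3056, 0.295]
orientation: [0.6, 0.8, -0.001, -0.002]
contact_force: [-0.9, 4.3, -18.1]
gripper_width: 0.0111
finger_force: 40.0
```

Call:
step_arm --offset '[[0,0.081,0.001],[0,0.082,0.003],[0,0.08,0.006],[0,0.06,0.008],[0,0.02,0.004],[0,0,0]]' --rotation '[[0,0,0],[0,0,0],[0,0,0],[0,0,0],[0,0,0],[0,0,0]]' --gripper '[0,0,0,0,0,0]'

```text
t: 8.57
eef_pos: [0.6238, 0.3238, 0.2937]
orientation: [0.6, 0.8, 0.0, -0.0]
contact_force: [-3.3, 0.7, 3.4]
gripper_width: 0.0112
finger_force: 40.0
```

Call:
step_arm --offset '[[0,0,0],[0,0,0],[0,0,0],[0,0,-0.1],[0,0,-0.2],[0,0,-0.2],[0,0,0]]' --rotation '[[0,0,0],[0,0,0],[0,0,0],[0,0,0],[0,0,0],[0,0,0],[0,0,0]]' --gripper '[0.4,0.4,0.5,0.5,0.5,0.5,0.5]'

```text
t: 9.45
eef_pos: [0.6248, 0.3241, 0.3964]
orientation: [0.601, 0.799, 0.003, 0.001]
contact_force: [-0.6, 0.6, -0.2]
gripper_width: 0.0438
finger_force: 0.0
```

```bash
python3 - <<'E'
from h import *
st(); plan((.6593,.1066,.2),106.2)
snap("top","t2"); snap("scene","s2")
f=cv2.imread("pics/raw_t2.png");g=cv2.imread("pics/raw_s2.png")
cv2.imwrite("pics/b1.png",np.hstack([cv2.resize(f[90:290,70:270],(400,400),interpolation=2),cv2.resize(g[180:380,260:460],(400,400),interpolation=2)]))
E
```

```text
9.45 [0.6248 0.3241 0.3964] [0.601 0.799 0.003 0.001] w 0.043836309565062466 [-0.6  0.6 -0.2]
turn z units -0.001 offset units [-1.093 -0.138  0.982] min rows 5 tilt [ 0.005  0.003 -1.   ]
```

View pics/b1.png

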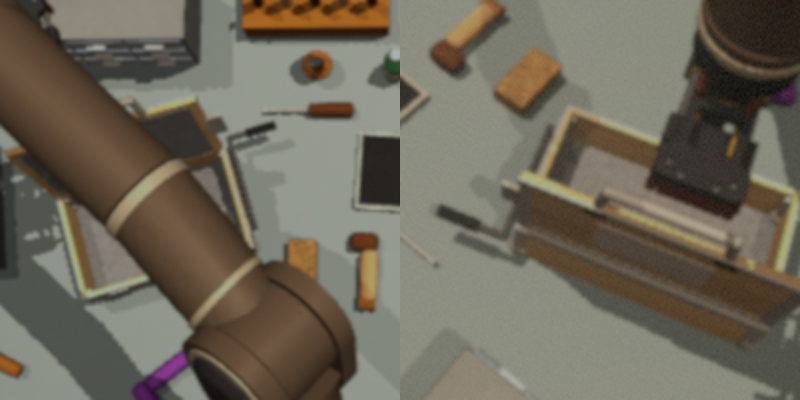

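The lid is swung right back, and the stay grip is free at left crop (262,128). Next is the stay.

Call:
step_arm --offset '[[-0.219,-0.028,0],[-0.219,-0.028,0],[-0.219,-0.028,0],[-0.219,-0.028,0],[-0.219,-0.028,0],[0,0,0.25],[0,0,0.25],[0,0,0.25],[0,0,0.2],[0,0,0]]' --rotation '[[0,0,0],[0,0,0],[0,0,0],[0,0,0],[0,0,0],[0,0,0],[0,0,0],[0,0,0],[0,0,0],[0,0,0]]' --gripper '[0.5,0.5,0.5,0.5,0.5,0.5,0.5,0.5,0.5,0.5]'

```text
t: 10.8
eef_pos: [0.6557, 0.1037, 0.1981]
orientation: [0.601, 0.799, -0.003, -0.003]
contact_force: [-0.0, 0.8, 0.3]
gripper_width: 0.0441
finger_force: 0.0
```

```bash
python3 - <<'E'
from h import *
st(); plan((.6585,.1066,.039),106.2)
E
```

```text
10.8 [0.6557 0.1037 0.1981] [ 0.601  0.799 -0.003 -0.003] w 0.04406346766933319 [-0.   0.8  0.3]
turn z units -0.001 offset units [0.01  0.017 0.796] min rows 3 tilt [-0.008 -0.002 -1.   ]
```

Call:
step_arm --offset '[[0.01,0.015,0.2],[0,0,0.2],[0,0,0.2],[0,0,0.15],[0,0,0.04],[0,0,0],[0,0,0],[0,0,0],[0,0,0],[0,0,0],[0,0,0]]' --rotation '[[0,0,0],[0,0,0],[0,0,0],[0,0,0],[0,0,0],[0,0,0],[0,0,0],[0,0,0],[0,0,0],[0,0,0],[0,0,0]]' --gripper '[0.5,0.5,0.5,0.5,0.5,0.5,0,0,0,0,0]' --newtons 25

```text
t: 12.18
eef_pos: [0.6586, 0.1073, 0.0452]
orientation: [0.601, 0.799, -0.002, -0.001]
contact_force: [-8.3, -2.0, 7.9]
gripper_width: 0.0156
finger_force: 25.0
```

```bash
python3 - <<'E'
from h import *
st()
e=np.linspace(0,.72,11); r=.158/.2
print(np.c_[np.diff(r*np.cos(e)),-np.diff(r*np.sin(e))].round(3).tolist())
E
```

```text
12.175 [0.6586 0.1073 0.0452] [ 0.601  0.799 -0.002 -0.001] w 0.015640174242655847 [-8.3 -2.   7.9]
[[-0.002, -0.057], [-0.006, -0.057], [-0.01, -0.056], [-0.014, -0.055], [-0.018, -0.054], [-0.022, -0.052], [-0.026, -0.051], [-0.029, -0.049], [-0.033, -0.047], [-0.036, -0.044]]
```

Call:
step_arm --offset '[[0,-0.008,-0.06],[0,-0.006,-0.057],[0,-0.01,-0.056],[0,-0.014,-0.055],[0,-0.018,-0.054],[0,-0.022,-0.052],[0,-0.026,-0.051],[0,-0.029,-0.049],[0,-0.033,-0.047],[0,-0.036,-0.044],[0,0,0],[0,0,0]]' --rotation '[[0,0,0],[0,0,0],[0,0,0],[0,0,0],[0,0,0],[0,0,0],[0,0,0],[0,0,0],[0,0,0],[0,0,0],[0,0,0],[0,0,0]]' --gripper '[0,0,0,0,0,0,0,0,0,0,0,0]'

```text
t: 13.68
eef_pos: [0.6236, 0.097, 0.1514]
orientation: [0.601, 0.799, 0.002, 0.002]
contact_force: [6.3, -0.9, 4.3]
gripper_width: 0.0156
finger_force: 25.0
```

Call:
step_arm --offset '[[0,-0.018,-0.02],[0,-0.01,-0.012],[0,0,0]]' --rotation '[[0,0,0],[0,0,0],[0,0,0]]' --gripper '[0,0,0]'

```text
t: 14.05
eef_pos: [0.622, 0.0965, 0.1543]
orientation: [0.601, 0.799, 0.006, 0.002]
contact_force: [31.2, 8.0, -31.9]
gripper_width: 0.0153
finger_force: 25.0
```

Call:
step_arm --offset '[[0,0.02,0.022],[0,0,0],[0,0,0],[0,0,0],[0,0,-0.25],[0,0,-0.25],[0,0,-0.25],[0,0,-0.25],[0,0,-0.25],[0,0,0]]' --rotation '[[0,0,0],[0,0,0],[0,0,0],[0,0,0],[0,0,0],[0,0,0],[0,0,0],[0,0,0],[0,0,0],[0,0,0]]' --gripper '[0,0.5,0.5,0.5,0.5,0.5,0.5,0.5,0.5,0.5]'

```text
t: 15.3
eef_pos: [0.6206, 0.0974, 0.4058]
orientation: [0.601, 0.8, 0.002, 0.002]
contact_force: [0.5, 0.2, -0.9]
gripper_width: 0.0439
finger_force: 0.0
```

```bash
python3 - <<'E'
from h import *
st(); plan((.6248,.3241,.396),106.2)
E
```

```text
15.3 [0.6206 0.0974 0.4058] [0.601 0.8   0.002 0.002] w 0.04391837874223474 [ 0.5  0.2 -0.9]
turn z units -0.0 offset units [1.083 0.336 0.049] min rows 4 tilt [ 0.006  0.001 -1.   ]
```

Call:
step_arm --offset '[[0.217,0.067,0.01],[0.217,0.067,0.01],[0.217,0.067,0.01],[0.217,0.067,0.01],[0.215,0.067,0.01],[0,0,0.2],[0,0,0.2],[0,0,0.11],[0,0,0]]' --rotation '[[0,0,0],[0,0,0],[0,0,0],[0,0,0],[0,0,0],[0,0,0],[0,0,0],[0,0,0],[0,0,0]]' --gripper '[0.5,0.5,0.5,0.5,0.5,0.5,0.5,0.5,0.5]'

```text
t: 16.42
eef_pos: [0.6232, 0.3218, 0.2866]
orientation: [0.601, 0.8, -0.002, -0.001]
contact_force: [-0.4, -0.4, 0.8]
gripper_width: 0.0438
finger_force: 0.0
```

Call:
step_arm --offset '[[0,0,0],[0,0,0],[0,0,0],[0,0,0],[0,0,0],[0,0,0]]' --rotation '[[0,0,0],[0,0,0],[0,0,0],[0,0,0],[0,0,0],[0,0,0]]' --gripper '[0,0,0,0,0,0]' --newtons 40

```text
t: 17.18
eef_pos: [0.6241, 0.3229, 0.2903]
orientation: [0.601, 0.799, 0.0, 0.0]
contact_force: [-3.2, -1.6, 5.7]
gripper_width: 0.0111
finger_force: 40.0
```

```bash
python3 - <<'E'
from h import *
st()
e=np.linspace(1.78,1.46,11)-.0267; r=.2251/.2
print(np.c_[np.diff(-r*np.cos(e)),-np.diff(r*np.sin(e))].round(3).tolist())
E
```

```text
17.175 [0.6241 0.3229 0.2903] [0.601 0.799 0.    0.   ] w 0.011087603995170772 [-3.2 -1.6  5.7]
[[-0.036, -0.006], [-0.036, -0.005], [-0.036, -0.004], [-0.036, -0.003], [-0.036, -0.001], [-0.036, -0.0], [-0.036, 0.001], [-0.036, 0.002], [-0.036, 0.003], [-0.036, 0.004]]
```

Call:
step_arm --offset '[[0,-0.036,-0.008],[0,-0.036,-0.007],[0,-0.036,-0.004],[0,-0.036,-0.003],[0,-0.036,-0.001],[0,-0.036,0],[0,-0.036,0.001],[0,-0.036,0.002],[0,-0.03,0.003],[0,0,0]]' --rotation '[[0,0,0],[0,0,0],[0,0,0],[0,0,0],[0,0,0],[0,0,0],[0,0,0],[0,0,0],[0,0,0],[0,0,0]]' --gripper '[0,0,0,0,0,0,0,0,0,0]'

```text
t: 18.42
eef_pos: [0.5625, 0.3049, 0.2928]
orientation: [0.601, 0.799, -0.001, -0.0]
contact_force: [0.9, 0.4, 1.0]
gripper_width: 0.0108
finger_force: 40.0
```

Call:
step_arm --offset '[[0,-0.018,0.002],[0,-0.018,0.002],[0,-0.012,0.002],[0,0,0],[0,0,0]]' --rotation '[[0,0,0],[0,0,0],[0,0,0],[0,0,0],[0,0,0]]' --gripper '[0,0,0,0,0]'

```text
t: 19.05
eef_pos: [0.5543, 0.3026, 0.2919]
orientation: [0.601, 0.799, 0.0, 0.0]
contact_force: [4.3, 1.5, 1.0]
gripper_width: 0.0108
finger_force: 40.0
```

Call:
step_arm --offset '[[0,0,0],[0,0,0],[0,0,0],[0,0,0],[0,0,-0.15],[0,0,-0.25],[0,0,-0.25],[0,0,0]]' --rotation '[[0,0,0],[0,0,0],[0,0,0],[0,0,0],[0,0,0],[0,0,0],[0,0,0],[0,0,0]]' --gripper '[0.1,0.2,0.4,0.5,0.5,0.5,0.5,0.5]'

```text
t: 20.05
eef_pos: [0.5541, 0.3038, 0.4259]
orientation: [0.601, 0.8, 0.003, 0.001]
contact_force: [-0.6, 0.3, 0.7]
gripper_width: 0.0439
finger_force: 0.0
```

```bash
python3 - <<'E'
from h import *
st(); plan((.45,.05,.40),106); plan((.405,-.066,.2),0)
E
```

```text
20.05 [0.5541 0.3038 0.4259] [0.601 0.8   0.003 0.001] w 0.04393427396779549 [-0.6  0.3  0.7]
turn z units 0.002 offset units [-1.077 -0.85   0.13 ] min rows 5 tilt [ 0.005  0.004 -1.   ]
turn z units 1.18 offset units [-0.746  1.849  1.13 ] min rows 8 tilt [ 0.005  0.004 -1.   ]
```

Call:
step_arm --offset '[[-0.215,-0.17,0.02],[-0.215,-0.17,0.02],[-0.215,-0.17,0.03],[-0.215,-0.17,0.03],[-0.215,-0.17,0.03],[0,0,0]]' --rotation '[[0,0,0],[0,0,0],[0,0,0],[0,0,0],[0,0,0],[0,0,0]]' --gripper '[0.6,0.7,0.7,0.7,0.7,0.7]'

```text
t: 20.8
eef_pos: [0.449, 0.0441, 0.3947]
orientation: [0.604, 0.797, -0.002, 0.0]
contact_force: [-0.3, 0.4, -0.5]
gripper_width: 0.0617
finger_force: 0.0
```

Call:
step_arm --offset '[[0,0,0],[0,0,0],[0,0,0],[0,0,0],[0,0,0],[0,0,0],[0,0,0],[0,0,0],[0,0,0],[0,0,0],[0,0,0]]' --rotation '[[0,0,0.118],[0,0,0.118],[0,0,0.118],[0,0,0.118],[0,0,0.118],[0,0,0.118],[0,0,0.118],[0,0,0.118],[0,0,0.118],[0,0,0.118],[0,0,0]]' --gripper '[0.7,0.7,0.7,0.7,0.7,0.7,0.7,0.7,0.7,0.7,0.7]'

```text
t: 22.18
eef_pos: [0.4503, 0.0496, 0.3952]
orientation: [1.0, 0.001, -0.001, -0.0]
contact_force: [-0.2, -0.1, -0.8]
gripper_width: 0.0617
finger_force: 0.0
```

```bash
python3 - <<'E'
from h import *
st()
f=ctrl.grab_frame("top");g=ctrl.grab_frame("scene");cv2.imwrite("pics/raw_t3.png",f);cv2.imwrite("pics/raw_s3.png",g)
cv2.imwrite("pics/c1.png",np.hstack([cv2.resize(f[130:270,80:330],None,fx=1.6,fy=2,interpolation=2)[:280],cv2.resize(g[130:330,200:460],(400,280),interpolation=2)]))
cv2.imwrite("pics/c1.png",np.hstack([cv2.resize(f[120:270,80:330],(400,240),interpolation=2),cv2.resize(g[120:360,200:460],(400,369),interpolation=2)[:240]]) if 0 else np.vstack([cv2.resize(f[130:260,80:340],(600,300),interpolation=2),cv2.resize(g[140:270,200:460],(600,300),interpolation=2)]))
E
```

```text
22.175 [0.4503 0.0496 0.3952] [ 1.     0.001 -0.001 -0.   ] w 0.0616747686669483 [-0.2 -0.1 -0.8]
```

View pics/c1.png

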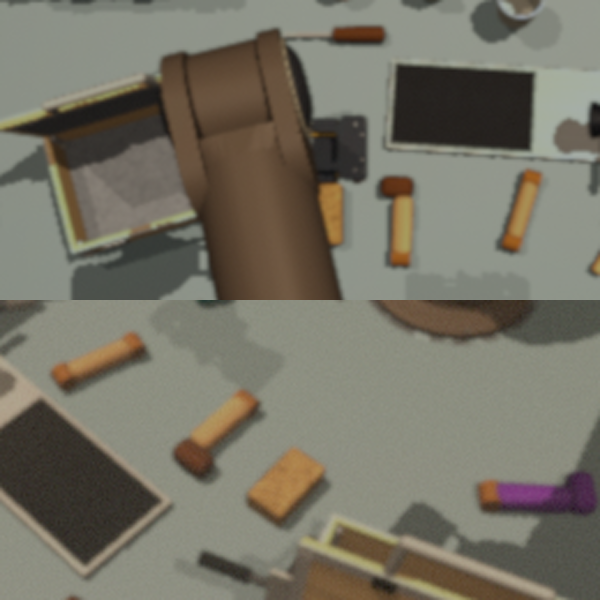

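The top half shows the lid standing propped and the case open. The shin shaft runs (401,264)→(401,198) with its shoe at (397,186), and the upper arm runs (511,243)→(532,178). In the bottom half the shin end is at (250,402) and the upper arm at (65,377)→(133,345).

```bash
python3 - <<'E'
from h import *
k=260/600
T=lambda u,v,z=.016:onz("top",80+u*k,130+v*k,z)
S=lambda u,v,z=.016:onz("scene",200+u*k,140+(v-300)*k,z)
for n,a,b in(("shinT",T(401,264),T(401,200)),("shinS",S(256,397),S(205,436)),("upT",T(511,248),T(532,173)),("upS",S(58,381),S(140,342))):
    d=b-a; print(n,a.round(3),b.round(3),"len",np.linalg.norm(d).round(3),"yaw",np.degrees(np.arctan2(d[1],d[0])).round(1),"mid",((a+b)/2).round(3), "a+55",(a+d/np.linalg.norm(d)*.055).round(3))
plan((.405,-.066,.1),0)
E
```

```text
shinT [ 0.347 -0.069  0.016] [ 0.443 -0.069  0.016] len 0.095 yaw -0.5 mid [ 0.395 -0.069  0.016] a+55 [ 0.402 -0.069  0.016]
shinS [ 0.346 -0.061  0.016] [ 0.433 -0.071  0.016] len 0.087 yaw -6.5 mid [ 0.39  -0.066  0.016] a+55 [ 0.401 -0.068  0.016]
upT [ 0.369 -0.232  0.016] [ 0.481 -0.267  0.016] len 0.117 yaw -17.1 mid [ 0.425 -0.249  0.016] a+55 [ 0.422 -0.248  0.016]
upS [ 0.488 -0.263  0.016] [ 0.374 -0.228  0.016] len 0.12 yaw 162.9 mid [ 0.431 -0.246  0.016] a+55 [ 0.435 -0.247  0.016]
turn z units 0.003 offset units [-0.227  0.577  1.477] min rows 6 tilt [-0.001  0.    -1.   ]
```

Call:
step_arm --offset '[[-0.034,0.084,0.21],[-0.034,0.084,0.21],[-0.034,0.084,0.21],[-0.034,0.084,0.21],[-0.034,0.084,0.21],[-0.034,0.084,0.21],[-0.036,0.083,0.21],[0,0,0]]' --rotation '[[0,0,0],[0,0,0],[0,0,0],[0,0,0],[0,0,0],[0,0,0],[0,0,0],[0,0,0.035]]' --gripper '[0.7,0.7,0.7,0.7,0.7,0.7,0.7,0.7]'

```text
t: 23.28
eef_pos: [0.3996, -0.0692, 0.099]
orientation: [1.0, -0.027, -0.003, -0.001]
contact_force: [0.8, 1.0, -0.2]
gripper_width: 0.0614
finger_force: 0.0
```

```bash
python3 - <<'E'
from h import *
st(); plan((.402,-.068,.006),-3)
E
```

```text
23.275 [ 0.3996 -0.0692  0.099 ] [ 1.    -0.027 -0.003 -0.001] w 0.061355765608059144 [ 0.8  1.  -0.2]
turn z units -0.001 offset units [ 0.012 -0.007  0.465] min rows 2 tilt [-0.006  0.002 -1.   ]
```

Call:
step_arm --offset '[[0.012,-0.006,0.14],[0,0,0.14],[0,0,0.13],[0,0,0.05],[0,0,0],[0,0,0],[0,0,0],[0,0,0],[0,0,0],[0,0,0]]' --rotation '[[0,0,0],[0,0,0],[0,0,0],[0,0,0],[0,0,0],[0,0,0],[0,0,0],[0,0,0],[0,0,0],[0,0,0]]' --gripper '[0.7,0.7,0.7,0.7,0.7,0,0,0,0,0]' --newtons 25

```text
t: 24.52
eef_pos: [0.4051, -0.0678, 0.0102]
orientation: [1.0, -0.028, 0.0, 0.0]
contact_force: [-0.9, -0.6, 6.9]
gripper_width: 0.0294
finger_force: 25.0
```

Call:
step_arm --offset '[[0,0,-0.1],[0,0,-0.15],[0,0,-0.2],[0,0,0]]' --rotation '[[0,0,0],[0,0,0],[0,0,0],[0,0,0]]' --gripper '[0,0,0,0]'

```text
t: 25.02
eef_pos: [0.4065, -0.0679, 0.1019]
orientation: [1.0, -0.028, 0.002, 0.001]
contact_force: [-0.7, -0.4, -1.0]
gripper_width: 0.0295
finger_force: 25.0
```

```bash
python3 - <<'E'
from h import *
st(); 
yaw=np.radians(-4); c,s=np.cos(yaw),np.sin(yaw)
left=np.array([(.6559+.5226+.6565+.5326)/4,-.0511]); print("edge mid",left)
mid=left-.12*np.array([-s,c]); print("plate",mid)
W=lambda x,y:mid+np.array([c*x-s*y,s*x+c*y])
print(W(-.012,.06),W(0,-.045))
plan((*W(-.012,.055),.08),-4)
E
```

```text
25.025 [ 0.4065 -0.0679  0.1019] [ 1.    -0.028  0.002  0.001] w 0.029528293268078112 [-0.7 -0.4 -1. ]
edge mid [ 0.5919 -0.0511]
plate [ 0.58352922 -0.17080769]
[ 0.57574384 -0.11011677] [ 0.58039018 -0.21569807]
turn z units 0.009 offset units [0.859 0.176 0.11 ] min rows 3 tilt [ 0.005 -0.001 -1.   ]
```

Call:
step_arm --offset '[[0.172,0.036,0],[0.172,0.036,0],[0.172,0.036,0],[0.172,0.036,0],[0.171,0.036,0],[0,0,0.15],[0,0,0.15],[0,0,0.07],[0,0,0.025],[0,0,0]]' --rotation '[[0,0,0.01],[0,0,0],[0,0,0],[0,0,0],[0,0,0],[0,0,0],[0,0,0],[0,0,0],[0,0,0],[0,0,0]]' --gripper '[0,0,0,0,0,0,0,0,0,0]'

```text
t: 26.28
eef_pos: [0.5727, -0.1151, 0.0214]
orientation: [0.999, -0.036, -0.001, 0.0]
contact_force: [-5.9, 0.8, 9.1]
gripper_width: 0.0297
finger_force: 25.0
```

Call:
step_arm --offset '[[0,0,0],[0,0,0],[0,0,0],[0,0,0],[0,0,-0.15],[0,0,-0.25],[0,0,-0.1],[0,0,0],[0,0,0]]' --rotation '[[0,0,0],[0,0,0],[0,0,0],[0,0,0],[0,0,0],[0,0,0],[0,0,0],[0,0,0.072],[0,0,0.072]]' --gripper '[0.7,0.7,0.7,0.7,0.7,0.7,0.7,0.7,0.7]'

```text
t: 27.4
eef_pos: [0.5735, -0.1155, 0.1207]
orientation: [0.989, -0.15, -0.0, 0.0]
contact_force: [-0.3, -0.9, -1.3]
gripper_width: 0.0616
finger_force: 0.0
```

```bash
python3 - <<'E'
from h import *
st(); plan((.428,-.248,.1),-17)
f=ctrl.grab_frame("top");g=ctrl.grab_frame("scene");cv2.imwrite("pics/raw_t4.png",f);cv2.imwrite("pics/raw_s4.png",g)
cv2.imwrite("pics/d1.png",np.vstack([cv2.resize(f[130:260,150:410],(600,300),interpolation=2),cv2.resize(g[110:240,130:390],(600,300),interpolation=2)]))
E
```

```text
27.4 [ 0.5735 -0.1155  0.1207] [ 0.989 -0.15  -0.     0.   ] w 0.06155565689287508 [-0.3 -0.9 -1.3]
turn z units -0.003 offset units [-0.502  0.846  0.103] min rows 4 tilt [-0. -0. -1.]
```

View pics/d1.png

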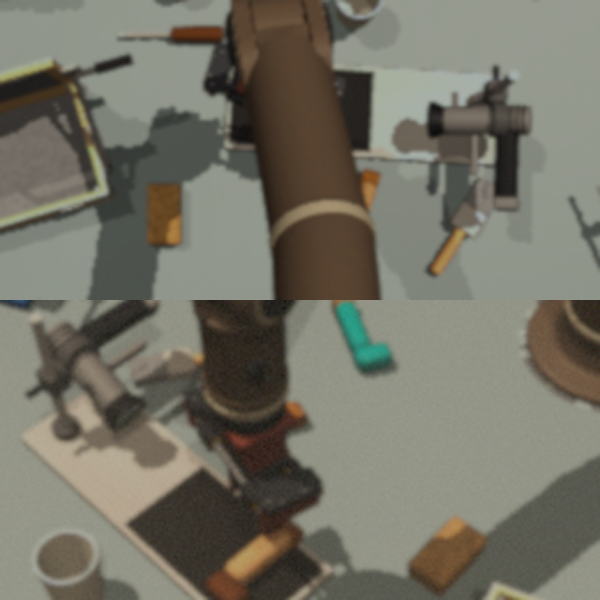

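The shin lies on the black area (bottom half, (250,565)), and the upper arm tip has not moved (top half, (371,178)).

Call:
step_arm --offset '[[-0.1,0.169,0.02],[-0.1,0.169,0.02],[-0.1,0.169,0.02],[-0.1,0.169,0.02],[-0.1,0.17,0.023],[0,0,0.14],[0,0,0.14],[0,0,0.13],[0,0,0.055],[0,0,0],[0,0,0],[0,0,0]]' --rotation '[[0,0,0],[0,0,0],[0,0,0],[0,0,0],[0,0,0],[0,0,0],[0,0,0],[0,0,0],[0,0,0],[0,0,0],[0,0,0],[0,0,0]]' --gripper '[0.7,0.7,0.7,0.7,0.7,0.7,0.7,0.7,0.7,0.7,0,0]' --newtons 25

```text
t: 29.0
eef_pos: [0.4291, -0.248, 0.0081]
orientation: [0.989, -0.148, 0.001, 0.0]
contact_force: [-1.0, 0.1, 0.5]
gripper_width: 0.0451
finger_force: 0.0
```

Call:
step_arm --offset '[[0,0,0],[0,0,0],[0,0,0],[0,0,-0.1],[0,0,-0.15],[0,0,-0.2],[0,0,0]]' --rotation '[[0,0,0],[0,0,0],[0,0,0],[0,0,0],[0,0,0],[0,0,0],[0,0,0]]' --gripper '[0,0,0,0,0,0,0]'

```text
t: 29.88
eef_pos: [0.4302, -0.2484, 0.0997]
orientation: [0.989, -0.148, 0.002, 0.001]
contact_force: [-0.1, -0.5, -1.6]
gripper_width: 0.027
finger_force: 24.8
```

```bash
python3 - <<'E'
from h import *
st(); plan((.580,-.216,.1),-4)
E
```

```text
29.875 [ 0.4302 -0.2484  0.0997] [ 0.989 -0.148  0.002  0.001] w 0.027001961811857572 [-0.1 -0.5 -1.6]
turn z units -0.145 offset units [ 0.736 -0.214 -0.001] min rows 3 tilt [ 0.004 -0.003 -1.   ]
```

Call:
step_arm --offset '[[0,0,0],[0,0,0],[0.184,-0.05,0],[0.184,-0.05,0],[0.184,-0.05,0],[0.184,-0.05,0],[0,0,0.15],[0,0,0.15],[0,0,0.065],[0,0,0.025],[0,0,0]]' --rotation '[[0,0,-0.072],[0,0,-0.072],[0,0,0],[0,0,0],[0,0,0],[0,0,0],[0,0,0],[0,0,0],[0,0,0],[0,0,0],[0,0,0]]' --gripper '[0,0,0,0,0,0,0,0,0,0,0]'

```text
t: 31.25
eef_pos: [0.5783, -0.2182, 0.0197]
orientation: [0.999, -0.036, 0.0, 0.0]
contact_force: [0.3, 1.0, -0.8]
gripper_width: 0.0268
finger_force: 24.9
```

Call:
step_arm --offset '[[0,0,0],[0,0,0],[0,0,0],[0,0,0],[0,0,-0.15],[0,0,-0.25],[0,0,-0.25],[0,0,-0.25],[0,0,-0.25],[0,0,0]]' --rotation '[[0,0,0],[0,0,0],[0,0,0],[0,0,0],[0,0,0],[0,0,0],[0,0,0],[0,0,0],[0,0,0],[0,0,0]]' --gripper '[0.7,0.7,0.7,0.7,0.7,0.7,1,1,1,1]'

```text
t: 32.5
eef_pos: [0.5803, -0.2185, 0.2539]
orientation: [0.999, -0.036, 0.004, 0.001]
contact_force: [0.3, 0.9, -1.5]
gripper_width: 0.0878
finger_force: 0.0
```

```bash
python3 - <<'E'
from h import *
s=st(); plan((.485,-.435,.25),-4); print(s["q"])
E
```

```text
32.5 [ 0.5803 -0.2185  0.2539] [ 0.999 -0.036  0.004  0.001] w 0.0877772020509996 [ 0.3  0.9 -1.5]
turn z units -0.001 offset units [-0.4    1.113  0.019] min rows 4 tilt [ 0.007 -0.003 -1.   ]
[ 0.68222821  0.43362205 -0.56146262  1.54682688  0.24184429  1.22303317
 -1.56091765]
```

Call:
step_arm --offset '[[-0.1,0.225,0.01],[-0.1,0.225,0.01],[-0.1,0.225,0],[-0.1,0.225,0],[0,0,0],[0,0,0],[0,0,0]]' --rotation '[[0,0,0],[0,0,0],[0,0,0],[0,0,0],[-0.111,0,0],[-0.111,0,0],[0,0,0]]' --gripper '[1,1,1,1,1,1,1]'

```text
t: 33.38
eef_pos: [0.4866, -0.3879, 0.244]
orientation: [0.984, -0.031, -0.006, 0.173]
contact_force: [0.7, -0.6, 1.0]
gripper_width: 0.088
finger_force: 0.0
```

```bash
python3 - <<'E'
from h import *
s=st(); Rm=R.from_quat(s["orientation"]).as_matrix(); print(Rm.round(3))
z=Rm[:,2]; tgt=np.array([.48,-.432,.098])+.019*z
print("now->tgt in tool units",(Rm.T@(tgt-s["eef_pos"])/.2).round(3))
f=ctrl.grab_frame("top");g=ctrl.grab_frame("scene");cv2.imwrite("pics/raw_t5.png",f);cv2.imwrite("pics/raw_s5.png",g)
cv2.imwrite("pics/e1.png",np.vstack([cv2.resize(f[120:250,200:460],(600,300),interpolation=2),cv2.resize(g[80:210,110:370],(600,300),interpolation=2)]))
E
```

```text
33.375 [ 0.4866 -0.3879  0.244 ] [ 0.984 -0.031 -0.006  0.173] w 0.08800712434650634 [ 0.7 -0.6  1. ]
[[ 0.998 -0.06  -0.024]
 [-0.064 -0.938 -0.34 ]
 [-0.002  0.341 -0.94 ]]
now->tgt in tool units [-0.017 -0.04   0.857]
```

View pics/e1.png

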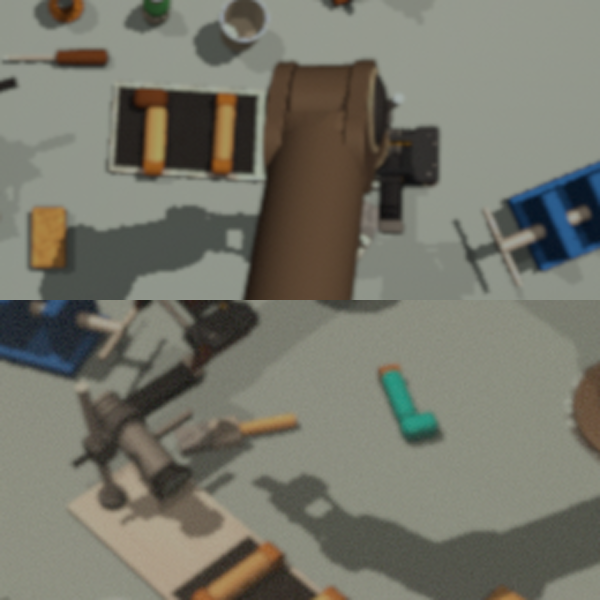

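Both limbs lie side by side on the black area (top half, (153,135) and (225,135)), and the gripper is above the handgrip.

Call:
step_arm --offset '[[-0.017,-0.04,0.15],[0,0,0.15],[0,0,0.15],[0,0,0.1],[0,0,0]]' --rotation '[[0,0,0],[0,0,0],[0,0,0],[0,0,0],[0,0,0]]' --gripper '[1,1,1,1,1]'

```text
t: 34.1
eef_pos: [0.4785, -0.4228, 0.1375]
orientation: [0.984, -0.036, -0.008, 0.172]
contact_force: [0.4, -0.9, 0.4]
gripper_width: 0.0876
finger_force: 0.0
```

```bash
python3 - <<'E'
from h import *
s=st(); Rm=R.from_quat(s["orientation"]).as_matrix()
tgt=np.array([.48,-.432,.098])+.019*Rm[:,2]
print("now->tgt in tool units",(Rm.T@(tgt-s["eef_pos"])/.2).round(3))
f=ctrl.grab_frame("top");g=ctrl.grab_frame("scene")
cv2.imwrite("pics/f1.png",np.hstack([cv2.resize(f[150:240,320:420],(400,360),interpolation=2),cv2.resize(g[90:180,130:230],(400,360),interpolation=2)]))
for d in(-.0575,-.044,.044,.0575):
    p=s["eef_pos"]+d*Rm[:,1]; print(d,((proj("top",p)-[320,150])*4).round(),((proj("scene",p)-[130,90])*4+[400,0]).round())
E
```

```text
34.1 [ 0.4785 -0.4228  0.1375] [ 0.984 -0.036 -0.008  0.172] w 0.08761580596626382 [ 0.4 -0.9  0.4]
now->tgt in tool units [ 0.011 -0.025  0.296]
-0.0575 [103. 202.] [667. 167.]
-0.044 [120. 202.] [654. 153.]
0.044 [233. 203.] [573.  63.]
0.0575 [250. 204.] [561.  49.]
```

View pics/f1.png

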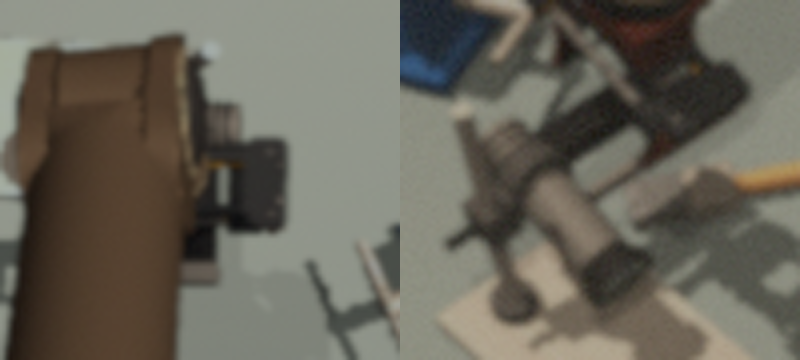

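Call:
step_arm --offset '[[0.008,0,0.1],[0,0,0.1],[0,0,0.07],[0,0,0.026],[0,0,0],[0,0,0],[0,0,0],[0,0,0],[0,0,0],[0,0,0],[0,0,0]]' --rotation '[[0,0,0],[0,0,0],[0,0,0],[0,0,0],[0,0,0],[0,0,0],[0,0,0],[0,0,0],[0,0,0],[0,0,0],[0,0,0]]' --gripper '[1,1,1,1,1,0.5,0.5,0.5,0.5,0.5,0.5]' --newtons 25

```text
t: 35.58
eef_pos: [0.4796, -0.4436, 0.0843]
orientation: [0.984, -0.036, -0.006, 0.174]
contact_force: [-2.4, -4.5, 4.4]
gripper_width: 0.0521
finger_force: 25.2
```

Call:
step_arm --offset '[[0,0,0],[0,0,0],[0,0,0],[0,0,0],[0,0,0],[0,0,0],[0,0,0],[0,0,0],[0,0,0],[0,0,0],[0,0,0],[0,0,0]]' --rotation '[[0,0,0],[0,0,0],[0,0,0],[0,0,0],[0,0,0],[0,0,0],[0,0,0],[0,0,0],[0,0,0],[0,0,0],[0,0,0],[0,0,0]]' --gripper '[0.5,0.5,0.5,0.5,0.5,0.5,0.5,0.5,0.5,0.5,0.5,0.5]'

```text
t: 37.08
eef_pos: [0.4796, -0.4436, 0.0843]
orientation: [0.984, -0.036, -0.006, 0.174]
contact_force: [-3.0, -4.8, 3.1]
gripper_width: 0.0518
finger_force: 25.2
```

Call:
step_arm --offset '[[0,0,0],[0,0,0],[0,0,0],[0,0,0]]' --rotation '[[0,0,0],[0,0,0],[0,0,0],[0,0,0]]' --gripper '[0.5,0.5,0.5,0.5]'

```text
t: 37.58
eef_pos: [0.4797, -0.4436, 0.0843]
orientation: [0.984, -0.036, -0.006, 0.174]
contact_force: [-3.9, -3.3, 4.1]
gripper_width: 0.0517
finger_force: 25.2
```

Call:
step_arm --offset '[[0,0,0],[0,0,0],[0,0,0],[0,0,0],[0,0,0],[0,0,-0.15],[0,0,-0.25],[0,0,-0.25],[0,0,-0.25],[0,0,0]]' --rotation '[[0,0,0],[0,0,0],[0,0,0],[0,0,0],[0,0,0],[0,0,0],[0,0,0],[0,0,0],[0,0,0],[0,0,0]]' --gripper '[1,1,1,1,1,1,1,1,1,1]'

```text
t: 38.83
eef_pos: [0.4871, -0.3801, 0.2572]
orientation: [0.984, -0.035, -0.003, 0.175]
contact_force: [0.6, -0.2, 0.6]
gripper_width: 0.0878
finger_force: 0.0
```

Call:
step_arm --offset '[[0,0,0],[0,0,0],[0,0,0]]' --rotation '[[0.111,0,0],[0.111,0,0],[0,0,0]]' --gripper '[1,1,0.7]'

```text
t: 39.2
eef_pos: [0.4821, -0.3855, 0.2507]
orientation: [0.999, -0.04, -0.001, -0.001]
contact_force: [-0.6, -0.3, -0.1]
gripper_width: 0.0812
finger_force: 0.0
```

```bash
python3 - <<'E'
from h import *
s=st(); plan((.578,-.218,.13),-4)
f=ctrl.grab_frame("top");cv2.imwrite("pics/raw_t6.png",f)
hsv=cv2.cvtColor(f,cv2.COLOR_BGR2HSV)
m=cv2.inRange(hsv,(3,90,70),(25,255,255)); m[:, :235]=0; m[:,330:]=0; m[:150]=0; m[240:]=0
for c in cv2.findContours(m,0,2)[0]:
    if cv2.contourArea(c)>40:
        r=cv2.minAreaRect(c); b=cv2.boxPoints(r); print(np.round(r[0],1),np.round(r[1],1),r[2], [onz("top",*p,.03).round(3)[:2].tolist() for p in b],"c",onz("top",*r[0],.03).round(3))
E
```

```text
39.2 [ 0.4821 -0.3855  0.2507] [ 0.999 -0.04  -0.001 -0.001] w 0.08120568490477797 [-0.6 -0.3 -0.1]
turn z units -0.006 offset units [ 0.42  -0.869  0.604] min rows 4 tilt [-0.002  0.002 -1.   ]
[296.9 177.6] [ 9.2 35.4] 4.39870548248291 [[0.515, -0.198], [0.64, -0.211], [0.637, -0.243], [0.513, -0.23]] c [ 0.576 -0.22   0.03 ]
[266.3 176.4] [37.5 12.7] 86.05481719970703 [[0.646, -0.089], [0.649, -0.133], [0.517, -0.14], [0.514, -0.096]] c [ 0.581 -0.114  0.03 ]
```

Call:
step_arm --offset '[[0.084,-0.174,0.12],[0.084,-0.174,0.12],[0.084,-0.174,0.12],[0.084,-0.174,0.12],[0.079,-0.173,0.124],[0,0,0.17],[0,0,0.17],[0,0,0.15],[0,0,0.05],[0,0,0],[0,0,0],[0,0,0]]' --rotation '[[0,0,0],[0,0,0],[0,0,0],[0,0,0],[0,0,0],[0,0,0],[0,0,0],[0,0,0],[0,0,0],[0,0,0],[0,0,0],[0,0,0]]' --gripper '[0.7,0.7,0.7,0.7,0.7,0.7,0.7,0.7,0.7,0.7,0,0]' --newtons 30

```text
t: 40.75
eef_pos: [0.5805, -0.2136, 0.0251]
orientation: [0.999, -0.036, 0.001, 0.0]
contact_force: [-0.1, 1.1, -0.1]
gripper_width: 0.0449
finger_force: 0.0
```

Call:
step_arm --offset '[[0,0,0],[0,0,0],[0,0,0],[0,0,-0.1],[0,0,-0.25],[0,0,-0.25],[0,0,-0.25],[0,0,0]]' --rotation '[[0,0,0],[0,0,0],[0,0,0],[0,0,0],[0,0,0],[0,0,0],[0,0,0],[0,0,0]]' --gripper '[0,0,0,0,0,0,0,0]'

```text
t: 41.75
eef_pos: [0.5822, -0.2133, 0.1995]
orientation: [0.999, -0.036, 0.004, 0.001]
contact_force: [0.3, -0.7, -0.8]
gripper_width: 0.0265
finger_force: 30.0
```

```bash
cat >> h.py <<'E'
def case(x,y):
    t=np.radians(16.3); return np.array([.4997+np.cos(t)*x-np.sin(t)*y,.2872+np.sin(t)*x+np.cos(t)*y])
E
python3 - <<'E'
from h import *
st(); print(case(-.012,.07)); plan((*case(-.012,.07),.2),16.3)
E
```

```text
41.75 [ 0.5822 -0.2133  0.1995] [ 0.999 -0.036  0.004  0.001] w 0.026536813875577964 [ 0.3 -0.7 -0.8]
[0.46853567 0.35101837]
turn z units -0.226 offset units [ 0.246 -2.867 -0.003] min rows 10 tilt [ 0.008 -0.002 -1.   ]
```

Call:
step_arm --offset '[[-0.17,-0.16,-0.03],[-0.17,-0.16,-0.03],[-0.17,-0.16,-0.03],[-0.1,-0.16,-0.03],[0,0,0],[0,0,0]]' --rotation '[[0,0,0],[0,0,0],[0,0,0],[0,0,0],[0,0,-0.113],[0,0,-0.113]]' --gripper '[0,0,0,0,0,0]'

```text
t: 42.5
eef_pos: [0.4664, -0.0762, 0.2177]
orientation: [0.989, 0.145, -0.0, 0.0]
contact_force: [-0.5, 0.2, -0.9]
gripper_width: 0.0267
finger_force: 30.0
```

```bash
python3 - <<'E'
from h import *
st(); plan((*case(-.01,.07),.22),16.3)
E
```

```text
42.5 [ 0.4664 -0.0762  0.2177] [ 0.989  0.145 -0.     0.   ] w 0.02674308663323075 [-0.5  0.2 -0.9]
turn z units 0.004 offset units [ 0.62  -2.047 -0.011] min rows 8 tilt [-0.001 -0.    -1.   ]
```

Call:
step_arm --offset '[[0.077,-0.256,0],[0.077,-0.256,0],[0.077,-0.256,0],[0.077,-0.256,0],[0.077,-0.256,0],[0.077,-0.256,0],[0.077,-0.256,0],[0.077,-0.256,0],[0,0,0.15],[0,0,0.15],[0,0,0]]' --rotation '[[0,0,0],[0,0,0],[0,0,0],[0,0,0],[0,0,0],[0,0,0],[0,0,0],[0,0,0],[0,0,0],[0,0,0],[0,0,0]]' --gripper '[0,0,0,0,0,0,0,0,0,0,0]'

```text
t: 43.88
eef_pos: [0.4692, 0.3495, 0.1554]
orientation: [0.99, 0.142, -0.003, 0.001]
contact_force: [0.5, -0.1, -0.5]
gripper_width: 0.0269
finger_force: 30.0
```

```bash
python3 - <<'E'
from h import *
s=st(); plan((*case(-.01,.07),.02),16.3)
f=ctrl.grab_frame("top");g=ctrl.grab_frame("scene")
cv2.imwrite("pics/g1.png",np.hstack([cv2.resize(f[130:270,70:230],(400,350),interpolation=2),cv2.resize(g[200:340,290:450],(400,350),interpolation=2)]))
E
```

```text
43.875 [0.4692 0.3495 0.1554] [ 0.99   0.142 -0.003  0.001] w 0.026942329702739836 [ 0.5 -0.1 -0.5]
turn z units -0.0 offset units [ 0.009 -0.008  0.677] min rows 3 tilt [-0.005 -0.003 -1.   ]
```

View pics/g1.png

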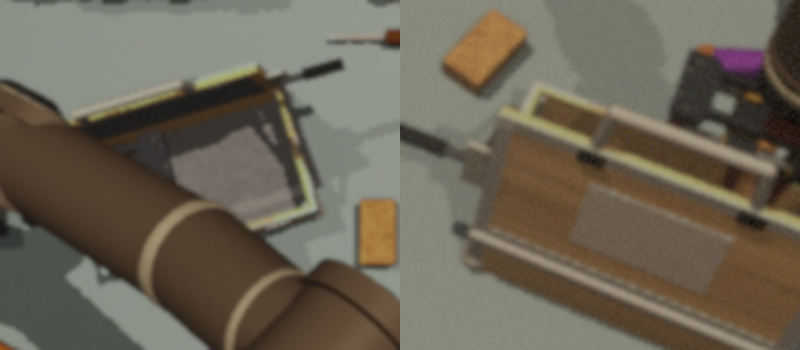

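The case is open, the lid is propped, and the gripper hangs over its left part.

Call:
step_arm --offset '[[0,0,0.15],[0,0,0.15],[0,0,0.15],[0,0,0.12],[0,0,0.06],[0,0,0.03],[0,0,0]]' --rotation '[[0,0,0],[0,0,0],[0,0,0],[0,0,0],[0,0,0],[0,0,0],[0,0,0]]' --gripper '[0,0,0,0,0,0,0]'

```text
t: 44.85
eef_pos: [0.4713, 0.351, 0.0265]
orientation: [0.99, 0.141, 0.0, -0.0]
contact_force: [-0.2, 0.6, -0.8]
gripper_width: 0.0267
finger_force: 30.0
```

Free of contact so far. Lower 4 mm more, release and rise.

Call:
step_arm --offset '[[0,0,0.02],[0,0,0],[0,0,0],[0,0,0],[0,0,0],[0,0,-0.15],[0,0,-0.25],[0,0,-0.25],[0,0,-0.25],[0,0,-0.1],[0,0,0]]' --rotation '[[0,0,0],[0,0,0],[0,0,0],[0,0,0],[0,0,0],[0,0,0],[0,0,0],[0,0,0],[0,0,0],[0,0,0],[0,0,0]]' --gripper '[0,0,0.5,0.5,0.5,0.5,0.5,0.5,0.5,0.5,0.5]'

```text
t: 46.22
eef_pos: [0.4714, 0.3509, 0.2226]
orientation: [0.99, 0.141, 0.001, -0.0]
contact_force: [0.2, 0.4, 0.1]
gripper_width: 0.0441
finger_force: 0.0
```

Call:
step_arm --offset '[[-0.078,0.256,0],[-0.078,0.256,0],[-0.078,0.256,0],[-0.078,0.256,0],[-0.078,0.256,0],[-0.078,0.256,0],[-0.078,0.256,0],[-0.078,0.256,0],[0,0,0],[0,0,0],[0,0,0]]' --rotation '[[0,0,0],[0,0,0],[0,0,0],[0,0,0],[0,0,0],[0,0,0],[0,0,0],[0,0,0],[0,0,0.113],[0,0,0.113],[0,0,0]]' --gripper '[0.7,0.7,0.7,0.7,0.7,0.7,0.7,0.7,0.7,0.7,0.7]'

```text
t: 47.6
eef_pos: [0.4646, -0.0777, 0.2201]
orientation: [0.999, -0.035, -0.002, -0.0]
contact_force: [-0.8, -0.4, 0.3]
gripper_width: 0.0612
finger_force: 0.0
```

```bash
python3 - <<'E'
from h import *
s=st()
f=ctrl.grab_frame("top");cv2.imwrite("pics/raw_t7.png",f)
hsv=cv2.cvtColor(f,cv2.COLOR_BGR2HSV)
m=cv2.inRange(hsv,(3,90,70),(25,255,255)); m[:150]=0; m[240:]=0;m[:,:90]=0; m[:,330:]=0
for c in cv2.findContours(m,0,2)[0]:
    if cv2.contourArea(c)>60:
        r=cv2.minAreaRect(c); print(np.round(r[0],1),np.round(r[1],1),r[2],"c",onz("top",*r[0],.03).round(3))
plan((.573,-.115,.13),-4)
E
```

```text
47.6 [ 0.4646 -0.0777  0.2201] [ 0.999 -0.035 -0.002 -0.   ] w 0.06122621534519431 [-0.8 -0.4  0.3]
[221. 222.] [26. 14.] 90.0 c [0.424 0.042 0.03 ]
[140.9 212.3] [29.6  9.4] 78.69007110595703 c [0.46  0.317 0.03 ]
[108.2 210.8] [47.1  6.3] 71.56505584716797 c [0.467 0.428 0.03 ]
[256.7 199.5] [82.1 44.9] 85.60128784179688 c [ 0.5  -0.08  0.03]
turn z units 0.001 offset units [0.553 0.15  0.452] min rows 3 tilt [-0.003  0.001 -1.   ]
```

```bash
python3 - <<'E'
from h import *
f=cv2.imread("pics/raw_t7.png");g=ctrl.grab_frame("scene");cv2.imwrite("pics/raw_s7.png",g)
cv2.imwrite("pics/h1.png",np.hstack([cv2.resize(f[130:270,80:240],(400,350),interpolation=2),cv2.resize(g[120:260,150:310],(400,350),interpolation=2)]))
E
```

```text
(no output)
```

View pics/h1.png

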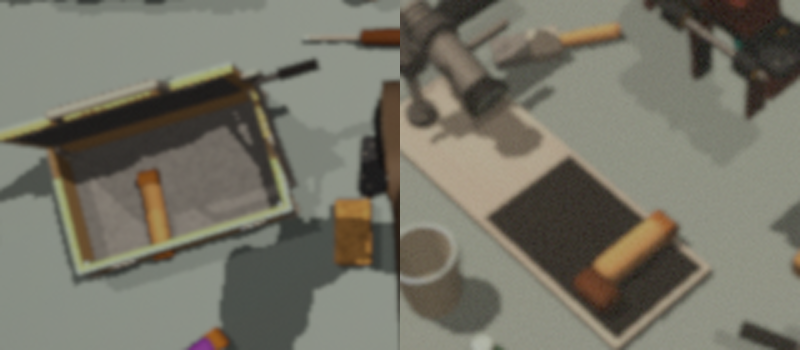

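The left half shows the upper arm lying in the case at (153,215), somewhat right of where it was released. The right half shows the shin on the plate, with its end at (665,222) and shoe at (597,290).

```bash
python3 - <<'E'
from h import *
S=lambda u,v,z=.028:onz("scene",150+(u-400)*.4,120+v*.4,z)
a,b=S(666,222),S(612,266); d=b-a; print(a,b,np.degrees(np.arctan2(d[1],d[0])), a+d/np.linalg.norm(d)*.055)
plan((.573,-.115,.13),-4); print(case(-.02,-.045))
E
```

```text
[ 0.52270136 -0.11164812  0.028     ] [ 0.6020257  -0.11729595  0.028     ] -4.072544161052694 [ 0.57756248 -0.11555419  0.028     ]
turn z units 0.002 offset units [0.552 0.151 0.453] min rows 3 tilt [-0.002  0.    -1.   ]
[0.4931339  0.23839543]
```

Call:
step_arm --offset '[[0.14,0.038,0.1],[0.14,0.038,0.11],[0.14,0.038,0.12],[0.135,0.038,0.123],[0,0,0.17],[0,0,0.17],[0,0,0.15],[0,0,0.045],[0,0,0],[0,0,0],[0,0,0]]' --rotation '[[0,0,0],[0,0,0],[0,0,0],[0,0,0],[0,0,0],[0,0,0],[0,0,0],[0,0,0],[0,0,0],[0,0,0],[0,0,0]]' --gripper '[0.7,0.7,0.7,0.7,0.7,0.7,0.7,0.7,0.7,0,0]' --newtons 30

```text
t: 49.08
eef_pos: [0.575, -0.1159, 0.0254]
orientation: [0.999, -0.036, 0.001, 0.0]
contact_force: [0.3, -0.7, 0.3]
gripper_width: 0.0446
finger_force: 0.0
```

Call:
step_arm --offset '[[0,0,0],[0,0,0],[0,0,0],[0,0,-0.1],[0,0,-0.25],[0,0,-0.25],[0,0,-0.25],[-0.1,-0.1,-0.1],[-0.2,-0.1,-0.05],[-0.2,0,0],[-0.1,0,0],[0,0,0]]' --rotation '[[0,0,0],[0,0,0],[0,0,0],[0,0,0],[0,0,0],[0,0,0],[0,0,0],[0,0,0],[0,0,0],[0,0,0],[0,0,-0.113],[0,0,-0.113]]' --gripper '[0,0,0,0,0,0,0,0,0,0,0,0]'

```text
t: 50.58
eef_pos: [0.4559, -0.067, 0.2254]
orientation: [0.99, 0.144, 0.0, 0.001]
contact_force: [0.0, 0.1, -0.7]
gripper_width: 0.0296
finger_force: 30.0
```

```bash
python3 - <<'E'
from h import *
st(); plan((*case(-.02,-.045),.2),16.3)
E
```

```text
50.575 [ 0.4559 -0.067   0.2254] [0.99  0.144 0.    0.001] w 0.029623425968582664 [ 0.   0.1 -0.7]
turn z units 0.003 offset units [ 0.607 -1.413  0.127] min rows 6 tilt [ 0.    -0.002 -1.   ]
```

Call:
step_arm --offset '[[0.087,-0.202,0],[0.087,-0.202,0],[0.087,-0.202,0],[0.087,-0.202,0],[0.087,-0.202,0],[0.086,-0.202,0],[0.086,-0.202,0],[0,0,0.12],[0,0,0.15],[0,0,0.15],[0,0,0]]' --rotation '[[0,0,0],[0,0,0],[0,0,0],[0,0,0],[0,0,0],[0,0,0],[0,0,0],[0,0,0],[0,0,0],[0,0,0],[0,0,0]]' --gripper '[0,0,0,0,0,0,0,0,0,0,0]'

```text
t: 51.95
eef_pos: [0.4936, 0.2375, 0.1393]
orientation: [0.99, 0.141, -0.002, 0.001]
contact_force: [-0.4, 0.1, -0.7]
gripper_width: 0.0297
finger_force: 30.0
```

```bash
python3 - <<'E'
from h import *
st(); plan((*case(-.02,-.045),.023),16.3)
E
```

```text
51.95 [0.4936 0.2375 0.1393] [ 0.99   0.141 -0.002  0.001] w 0.029723559659350716 [-0.4  0.1 -0.7]
turn z units -0.0 offset units [-0.001 -0.005  0.582] min rows 2 tilt [-0.003 -0.002 -1.   ]
```

Call:
step_arm --offset '[[0,0,0.15],[0,0,0.15],[0,0,0.13],[0,0,0.08],[0,0,0.04],[0,0,0.015],[0,0,0]]' --rotation '[[0,0,0],[0,0,0],[0,0,0],[0,0,0],[0,0,0],[0,0,0],[0,0,0]]' --gripper '[0,0,0,0,0,0,0]'

```text
t: 52.82
eef_pos: [0.4952, 0.2385, 0.0278]
orientation: [0.99, 0.141, 0.0, -0.0]
contact_force: [-0.4, -0.2, -0.7]
gripper_width: 0.0298
finger_force: 30.0
```

Call:
step_arm --offset '[[0,0,0.025],[0,0,0],[0,0,0],[0,0,0],[0,0,0],[0,0,-0.15],[0,0,-0.25],[0,0,-0.25],[0,0,-0.25],[0,0,-0.1],[0,0,0]]' --rotation '[[0,0,0],[0,0,0],[0,0,0],[0,0,0],[0,0,0],[0,0,0],[0,0,0],[0,0,0],[0,0,0],[0,0,0],[0,0,0]]' --gripper '[0,0,0.5,0.5,0.5,0.5,0.5,0.5,0.5,0.5,0.5]'

```text
t: 54.2
eef_pos: [0.4956, 0.2387, 0.2237]
orientation: [0.99, 0.141, 0.002, -0.0]
contact_force: [-0.1, 0.3, -0.5]
gripper_width: 0.0439
finger_force: 0.0
```

Call:
step_arm --offset '[[-0.1,0.25,0],[-0.1,0.25,0],[-0.1,0.25,0],[-0.08,0.25,0],[-0.05,0.25,0],[0,0.25,0],[0,0.25,0],[0,0.25,0],[0,0,0]]' --rotation '[[0,0,0],[0,0,0],[0,0,0],[0,0,0],[0,0,0],[0,0,0],[0,0,0],[0,0,0],[0,0,0]]' --gripper '[0.5,0.5,0.5,0.5,0.5,0.5,0.5,0.5,0.5]'

```text
t: 55.32
eef_pos: [0.5234, -0.1742, 0.2198]
orientation: [0.99, 0.138, -0.001, -0.0]
contact_force: [-1.0, -0.1, 0.1]
gripper_width: 0.0439
finger_force: 0.0
```

```bash
python3 - <<'E'
from h import *
st()
f=ctrl.grab_frame("top");g=ctrl.grab_frame("scene")
cv2.imwrite("pics/i1.png",np.hstack([cv2.resize(f[120:280,70:410],(510,240),interpolation=2),cv2.resize(g[170:330,280:470],(285,240),interpolation=2)]))
E
```

```text
55.325 [ 0.5234 -0.1742  0.2198] [ 0.99   0.138 -0.001 -0.   ] w 0.04386631920719554 [-1.  -0.1  0.1]
```

View pics/i1.png

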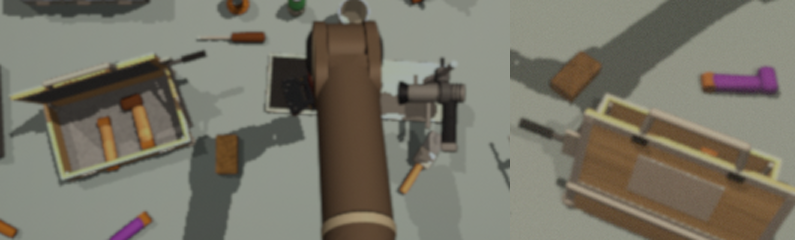

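Both limbs lie side by side in the case at (107,145) and (140,125), the lid stands propped, and the lamp is released.

```bash
python3 -c "
from rig import ctrl
print(ctrl.hand_in())"
```

```text
the job is handed in; nothing more can be done
None
```

The job is handed in at about 55 s: the lid rests on the raised stay, and the shin and upper arm (no forearm was present) were squeeze-cured for over two seconds and lie side by side inside the case; the hand-in returned no verdict.

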